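# Weigh out walnuts with the scoop

### The arm

A 7-joint arm with a two-finger parallel gripper is mounted at the origin on a cart in front of the work surface, level with it; the furniture and walls round the work are solid. World frame = base frame: x ahead of the robot, y to its left, z up, the work surface at z = 0. Lengths are in m, angles in rad, forces in N, time in s.
With the tool pointing down it reaches from about 0.4 to 0.85 m from the base axis. Payload 10.4 kg.
Tool frame: the origin (TCP) lies midway between the tips of the shut fingers; the grasp point (between the pads) lies 19 mm behind it; z points along the fingers, y is the line along which they close (so a half turn about z gives the same grasp; the last joint's range is limited). The gripper opens to 87 mm and grips with 3 to 60 N. Pads are 19 mm wide; open, the fingers measure 117 mm over their backs; the gripper's body (75 mm by 190 mm) begins 51 mm behind the grasp point.
Start: joints at [-1.226, 0.332, -0.065, 1.46, 0.022, 1.35, -0.088], TCP at [0.225, 0.583, 0.223] pointing down, gripper open.
Joint ranges: [-2.6, 2.6], [-0.5, 2.12], [-1.47, 1.34], [0.16, 2.42], [-1.27, 4.41], [0.06, 2.06], [-2.6, 2.6]. Speed limits (rad/s): [2.22, 2.22, 2.79, 2.79, 3.14, 3.14, 3.14].

### API

Orientations are given as a unit quaternion [x, y, z, w].
In Python, from bench import r gives the robot as it stands.
- The arm moves only by the tool arm_command, never from a script. Its arguments are lists of equal length, an entry for each row: "xyz": the shift along the world's x, y, z in m, a list of three; "rot": the turn, a rotation vector about the world's x, y, z in rad, a list of three. In form: {"xyz": [[tx, ty, tz], ...], "rot": [[ax, ay, az], ...]}. A call has 1 to 20 rows; each row is the pose to reach, as a shift and turn from the pose commanded when the call began; what a row does not reach only later rows make up. A row lasts 1/12 s, in which the tool goes at most 41.7 mm and 7.16 degrees, less where a joint would pass 70% of its speed; a pose out of reach is approached as far as the arm can. A call with a gripper value outside its range is refused whole. "grip" is the opening, from 0 (shut) to 1 (fully open), set as the call begins (left out, the last holds). The fingers move at their own pace and stop on an object; "squeeze" is the grip in N (left out, the last holds). Time passes only in rows, so rows that repeat a pose let the fingers close. It gives the time, the measured TCP pose, the force, the opening and the grip force at its end, in the units of the state.
- r.read_state(): the state, without advancing time (a new reading comes with each control period).
- r.camera(name): name is "scene" or "side" or "wrist"; returns the picture (384x512x3 uint8, red, green, blue); there is no depth.
- r.camera_model(name): a dict with "fx", "fy", "cx", "cy" (pixels), "k1" (the pictures are not rectified: a ray, as slopes to the right and down, at radius r is drawn at 1 + k1 r^2 times it, then the intrinsics apply), "T" (4x4, takes a point from camera to world coordinates). Camera axes: x right, y up, looking along -z (the intrinsics and any distortion apply to the point x, -y, -z); pixel columns grow to the right and rows downward; lengths in m; the calibration is good to about 2 mm. A picture is of the moment at which its call begins: read the wrist's pose just before it. camera_model takes no time and is no camera call; for the wrist camera it gives the pose at the moment of the call.
- r.close_job(): hands the job in; it is judged then, once.
Trained networks look in the newest picture that a camera, given by its name, has taken for a name from the list of things; names that differ only in an ending like _2 or _b are one class to them, and where a whole thing is asked for, a point or a joint stands for the part that bears it (a point fixed in the world has none). Each returns a list of dicts, best first, with "conf" (0 to 1); they miss things now and then, are a little off and sometimes report something else, mostly with a low value. They report only what shows in the picture. A call takes as long as a camera call.
- r.look_for(label, camera): "at" ([x, y, z] in m, in the coordinates of the camera as it stood for that picture, good to about 4 mm: the middle of the surface that is visible of it).
- r.spot_point(label, camera): "at" ([x, y, z] in m, in the coordinates of the camera as it stood for that picture, good to about 4 mm: a listed point, or the origin of a listed thing).
The state is a dict: "time": time; "joint_positions": joint angles; "joint_vel": joint speeds; "joint_torque": joint torques, N m; "ee_pos": TCP position; "eef_rot": TCP orientation; "ft_force": force on the tool from outside, world axes, zero at the start; "torque": the same for the moment, N m; "width": finger opening in m; "grip_force": force on a finger pad.
Only numpy, scipy, OpenCV 4.12 (cv2) and the standard library are available. Lean on these libraries where they do the work, as an engineer would, in place of code of your own. Each camera call takes 0.05 s, during which the arm holds its last target. There are 200 camera calls.

### The job

Weigh out at least 75 g of walnuts for the cake: use the scoop to carry walnuts from the loaf dish into the pan of the kitchen scale until the pointer has reached the third long tick (75 g) or gone past it. Do not touch the walnuts with the gripper; the rest stay in the dish, with none left in the scoop or spilled on the worktop. Then stand the scoop flat on the worktop again, and leave the other things on the worktop where they are.

Things in the scene. Friction and masses are not known exactly. Their poses are not given: they have to be found in the camera images.
- scoop: aluminium hand scoop with wooden handle, 0.16 kg, loose, standing on its flat underside. Origin: centre of the bowl's underside; x to the open nose, z up. Bowl 89 mm wide (84 at the lip), flat bottom 2.5 mm thick from x = -52 (back wall, 44 mm high) to x = +54 mm (lip, 1 mm); sides 44 mm high, falling over the front 40 mm to 8 mm at the lip. The handle starts at the back wall's top
- scoop_grip (a point): centre of the wooden handle near its middle, (-109.5, 0, 63) mm in the scoop's frame. The handle is a bar 22 mm wide (y), 20 mm thick, 100 mm long, running to -x and rising 22 deg. Take it across its width from above (fingers may lean up to 25 deg to the nose), firmly (80 N or more), or the loaded scoop turns in the fingers. No pose is given while held
- scoop_lip (a point): middle of the lip's lower edge, (54, 0, 0) mm in the scoop's frame
- dish: cream stoneware loaf dish holding the walnuts, fixed. Origin: centre of its underside; x along its length, z up. Inside floor flat, 220 (x) x 105 mm (y), 7 mm above the worktop; rim 60 mm above the worktop; end walls flare out 22 mm from floor to rim, side walls 6 mm; walls 6 mm thick, rim 12 mm wide, a flat lug at each end out to x = +-165 mm
- dish_floor (a point): centre of the dish's inside floor
- scale: dial kitchen scale: pale painted housing 157 x 148 x 83 mm, fixed, with a steel pan on top. Origin: centre of its foot; the sloping dial looks to its -x. The pan's axis is 18 mm to +x of the origin; the pan's rim (outer radius 81 mm) is 152 mm above the worktop when empty. A wall shelf hangs behind it to the left
- scale_pan: the pan itself, sinking with the load; origin on its axis, 7 mm below its inside floor
- pan_floor (a point): centre of the pan's inside floor. The pan is round, 41 mm deep inside, flat to a radius of 45 mm, widening to 78 mm at the rim; its floor is 111 mm above the worktop when empty and sinks 0.1 mm per gram (springy, damped, 21 mm of travel)
- pointer (a joint): pointer of the dial, rad: 0 = straight up (empty), growing clockwise as seen from before the dial, once round (6.283) for 200 g. The dial has a long tick each 25 g and a short one half way between: 75 g is 2.356 rad, the third long tick after the top, down to the right
- walnut_1: walnut in its shell, a slightly egg-shaped nut 39 mm long and 34 mm thick, 17 to 23 g (they differ), loose and able to roll; origin at its centre
- walnut_2: walnut like the others; origin at its centre
- walnut_3: walnut like the others; origin at its centre
- walnut_4: walnut like the others; origin at its centre
- walnut_5: walnut like the others; origin at its centre
- walnut_6: walnut like the others; origin at its centre
- walnut_7: walnut like the others; origin at its centre
- salt_shaker: white salt shaker, 38 mm wide, 78 mm high, standing between dish and scale; bystander, loose, to be left where it is; origin at the centre of its underside
- lemon: lemon, 71 x 53 x 51 mm; bystander, loose, to be left where it is; origin at the centre of its underside
- garlic: garlic bulb, 56 mm; bystander, loose, to be left where it is; origin at the centre of its underside
- teaspoon: steel teaspoon, 138 mm long, lying on the worktop; bystander, loose, to be left where it is; origin at the centre of its underside

How it is judged:
By the outcome, as a careful person would: the job done as asked, in the order asked, and still so for the second after the job is handed in, with the robot touching nothing.
It also fails if it takes over 72 s, if anything falls off the work surface, if the arm or the gripper's body presses on something with over 40 N, if the wrist force passes 120 N, or if a joint passes its speed limit or range.

## Working session

There is one attempt and no reset: what is moved stays moved. The work goes in short steps, Python scripts to look and compute and a tool call to move; the robot and the scene stay as the last step left them, time stands still between calls to the robot, and variables do not carry over. Pictures are saved under pics/ and viewed, at most 10 in all, crops included, and the job is handed in when it is done.

Besides the shell and the picture viewer there is one more tool, called after "Request:" as name(argument=value, ...) on one line, values as JSON. arm_command: Moves the arm, as the interface text tells. Its arguments: {"type":"object","properties":{"xyz":{"type":"array"},"rot":{"type":"array"},"grip":{"type":"number"},"squeeze":{"type":"number"}},"required":["xyz","rot"]}

```bash
mkdir -p pics; ls; cat > h.py <<'E'
import numpy as np, cv2
from bench import r
from scipy.spatial.transform import Rotation as R
def snap(c,fn=None):
    T=np.array(r.camera_model(c)["T"]); im=r.camera(c)
    if fn: cv2.imwrite('pics/'+fn,cv2.cvtColor(np.asarray(im),cv2.COLOR_RGB2BGR))
    return T
def w(T,p): return (T@np.append(p,1))[:3]
def find(c,T,labels,f='spot_point',n=3):
    for l in labels:
        for d in getattr(r,f)(l,c)[:n]: print(c,f,l,round(d['conf'],2),np.round(w(T,d['at']),3))
def st():
    s=r.read_state(); print(round(s['time'],2),np.round(s['ee_pos'],4),np.round(R.from_quat(s['eef_rot']).as_matrix(),3).tolist(),'F',np.round(s['ft_force'],1),'w',round(s['width'],4),'g',s['grip_force'],'q',np.round(s['joint_positions'],2))
E
python3 - <<'E'
from h import *
st()
for c in('scene','side'):
    T=snap(c,c+'0.png'); print(np.round(T,2).tolist())
    find(c,T,['scoop','scoop_grip','scoop_lip','dish','dish_floor','scale','pan_floor','salt_shaker','lemon','garlic','teaspoon'],n=1)
    find(c,T,['walnut_1'],n=9)
E
python3 -c "
import cv2,numpy as np
cv2.imwrite('pics/both0.png',cv2.resize(np.hstack([cv2.imread('pics/scene0.png'),cv2.imread('pics/side0.png')]),None,fx=.78,fy=.78))"
```

```text
pics
0.0 [0.2246 0.5828 0.2218] [[-0.933, 0.36, -0.0], [0.36, 0.933, -0.001], [-0.0, -0.001, -1.0]] F [-0.2  0.6 -0.4] w 0.0873 g 0.0 q [-1.23  0.33 -0.06  1.46  0.02  1.35 -0.09]
[[0.65, 0.56, -0.52, -0.18], [-0.76, 0.48, -0.44, -0.61], [0.0, 0.68, 0.74, 1.04], [0.0, 0.0, 0.0, 1.0]]
scene spot_point scoop 0.77 [ 0.426 -0.067 -0.003]
scene spot_point scoop_lip 0.68 [ 0.425 -0.121 -0.005]
scene spot_point dish 0.77 [ 0.609 -0.192 -0.002]
scene spot_point scale 0.74 [ 0.604  0.19  -0.001]
scene spot_point pan_floor 0.88 [0.617 0.19  0.111]
scene spot_point lemon 0.49 [ 0.419 -0.251  0.001]
scene spot_point garlic 0.56 [ 0.404 -0.32  -0.001]
scene spot_point teaspoon 0.53 [0.378 0.326 0.001]
scene spot_point walnut_1 0.64 [ 0.625 -0.275  0.025]
scene spot_point walnut_1 0.63 [ 0.641 -0.141  0.022]
scene spot_point walnut_1 0.62 [ 0.628 -0.191  0.023]
scene spot_point walnut_1 0.57 [ 0.586 -0.175  0.021]
scene spot_point walnut_1 0.56 [ 0.582 -0.274  0.023]
scene spot_point walnut_1 0.55 [ 0.595 -0.225  0.024]
scene spot_point walnut_1 0.44 [ 0.642 -0.228  0.025]
scene spot_point walnut_
[... 308 characters left out ...]
.8 [ 0.615 -0.194 -0.002]
side spot_point dish_floor 0.9 [ 0.612 -0.193  0.009]
side spot_point scale 0.65 [0.604 0.191 0.   ]
side spot_point pan_floor 0.98 [0.621 0.192 0.109]
side spot_point lemon 0.73 [ 0.427 -0.119 -0.005]
side spot_point garlic 0.65 [ 0.399 -0.324  0.003]
side spot_point teaspoon 0.55 [ 0.384  0.331 -0.001]
side spot_point walnut_1 0.6 [ 0.581 -0.267  0.021]
side spot_point walnut_1 0.58 [ 0.627 -0.276  0.023]
side spot_point walnut_1 0.5 [ 0.65  -0.138  0.021]
side spot_point walnut_1 0.49 [ 0.626 -0.185  0.021]
side spot_point walnut_1 0.49 [ 0.591 -0.229  0.023]
side spot_point walnut_1 0.48 [ 0.646 -0.222  0.025]
side spot_point walnut_1 0.43 [ 0.586 -0.177  0.023]
```

View pics/both0.png

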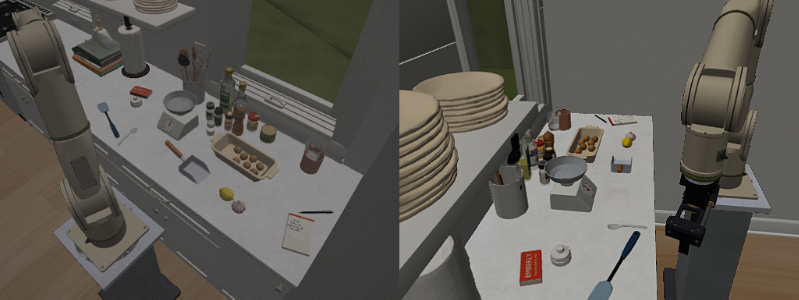

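The pictures show the scoop at about (0.427, -0.066) with its nose to -y. The dish is at (0.612, -0.193) with its long axis along y, and the pan is at (0.62, 0.19). The networks agree between cameras, so I'm moving above the scoop handle.

Request:
arm_command(xyz=[[0.205,-0.523,0.03],[0.205,-0.523,0.03],[0.205,-0.523,0.03],[0.205,-0.523,0.03],[0.205,-0.523,0.03],[0.205,-0.523,0.03],[0.205,-0.523,0.03],[0.205,-0.523,0.03],[0.205,-0.523,0.03],[0.205,-0.523,0.03],[0.205,-0.523,0.03],[0.205,-0.523,0.03],[0.205,-0.523,0.03],[0.205,-0.523,0.03],[0.205,-0.523,0.03],[0.205,-0.523,0.03]], rot=[[0,0,-1.2],[0,0,-1.2],[0,0,-1.2],[0,0,-1.2],[0,0,-1.2],[0,0,-1.2],[0,0,-1.2],[0,0,-1.2],[0,0,-1.2],[0,0,-1.2],[0,0,-1.2],[0,0,-1.2],[0,0,-1.2],[0,0,-1.2],[0,0,-1.2],[0,0,-1.2]], grip=1)

```text
time: 2.63
ee_pos: [0.43, 0.0593, 0.2528]
eef_rot: [0.707, 0.707, 0.0, -0.0]
ft_force: [-1.2, 0.3, -0.5]
width: 0.0868
grip_force: 0.0
```

```bash
python3 - <<'E'
from h import *
st()
for c in('wrist','scene','side'):
    T=snap(c,c+'1.png')
    find(c,T,['scoop','scoop_grip','scoop_lip','dish','dish_floor','salt_shaker'],n=1)
    find(c,T,['salt_shaker'],'look_for',n=2)
# project dish outline for yaw check on scene
def proj(c,P):
    m=r.camera_model(c);Ti=np.linalg.inv(np.array(m['T']));p=Ti[:3,:3]@P+Ti[:3,3]
    u,v=p[0]/-p[2],-p[1]/-p[2];k=1+m['k1']*(u*u+v*v)
    return m['cx']+m['fx']*u*k,m['cy']+m['fy']*v*k
im=cv2.imread('pics/scene1.png');S=5;ox,oy=260,160
big=cv2.resize(im[oy:oy+90,ox:ox+110],None,fx=S,fy=S,interpolation=cv2.INTER_CUBIC)
C=np.array([.612,-.193,0]);ps=[]
for lx,ly,z in [(110,52.5,7),(-110,52.5,7),(-110,-52.5,7),(110,-52.5,7)]:
    # dish x -> world -y, dish y-> world x
    u,v=proj('scene',C+np.array([ly,-lx,z])/1e3);ps.append(((u-ox)*S,(v-oy)*S))
cv2.polylines(big,[np.int32(ps)],True,(0,255,0),1)
ps=[]
for lx,ly,z in [(132,58.5,60),(-132,58.5,60),(-132,-58.5,60),(132,-58.5,60)]:
    u,v=proj('scene',C+np.array([ly,-lx,z])/1e3);ps.append(((u-ox)*S,(v-oy)*S))
cv2.polylines(big,[np.int32(ps)],True,(0,0,255),1)
wr=cv2.imread('pics/wrist1.png')
big=cv2.resize(big,None,fx=.65,fy=.65) if 0 else big
cv2.imwrite('pics/dish1.png',big)
E
```

```text
2.63 [0.43   0.0593 0.2528] [[-0.0, 1.0, 0.0], [1.0, 0.0, 0.001], [0.001, 0.0, -1.0]] F [-1.2  0.3 -0.5] w 0.0868 g 0.0 q [-0.75 -0.15  0.46  1.9   0.07  1.37 -0.31]
wrist spot_point scoop 0.85 [ 0.425 -0.064 -0.004]
wrist spot_point scoop_grip 0.72 [0.429 0.043 0.059]
wrist spot_point scoop_lip 0.97 [ 0.428 -0.118  0.   ]
wrist spot_point salt_shaker 0.73 [ 0.666  0.039 -0.005]
wrist look_for salt_shaker 0.56 [0.659 0.04  0.066]
scene spot_point scoop 0.63 [ 0.425 -0.067 -0.004]
scene spot_point scoop_grip 0.88 [0.431 0.045 0.062]
scene spot_point scoop_lip 0.59 [ 0.424 -0.121 -0.004]
scene spot_point dish 0.68 [ 0.609 -0.187 -0.003]
scene spot_point dish_floor 0.83 [ 0.615 -0.188  0.006]
scene spot_point salt_shaker 0.76 [0.664 0.034 0.001]
scene look_for salt_shaker 0.73 [0.652 0.029 0.03 ]
scene look_for salt_shaker 0.34 [ 0.433 -0.041  0.016]
side spot_point scoop 0.88 [ 0.428 -0.068 -0.004]
side spot_point scoop_grip 0.83 [0.429 0.042 0.064]
side spot_point scoop_lip 0.71 [ 0.425 -0.122 -0.   ]
side spot_point dish 0.73 [0.62  0.191 0.101]
side spot_point dish_floor 0.94 [ 0.612 -0.193  0.007]
```

View pics/dish1.png

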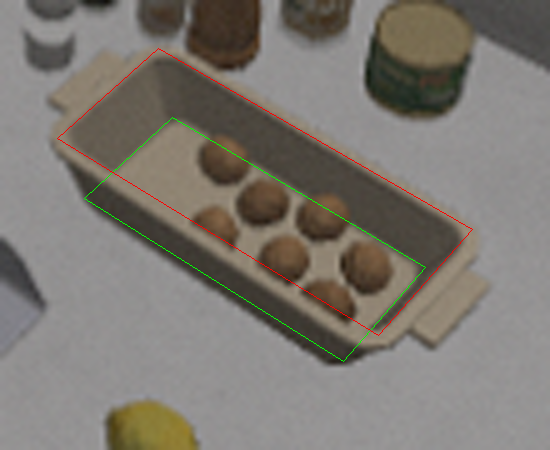

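View pics/wrist1.png

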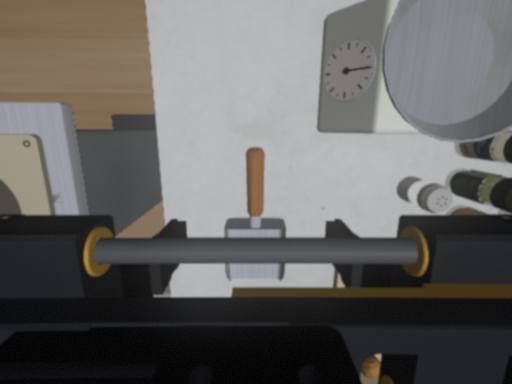

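The dish is aligned with y to within a few degrees. The scoop handle is at (0.4285, 0.0435, 0.063) and the shaker is at (0.665, 0.037), away from the path. Next I'll grip the handle with a 15° lean.

Request:
arm_command(xyz=[[-0.0015,0.005,-0.11],[-0.0015,0.005,-0.11],[-0.0015,0.005,-0.11],[-0.0015,0.005,-0.11],[-0.0015,-0.004,-0.145],[-0.0015,-0.013,-0.178],[-0.0015,-0.021,-0.208],[-0.0015,-0.021,-0.208],[-0.0015,-0.021,-0.208]], rot=[[-0.26,0,-0.023],[-0.26,0,-0.023],[-0.26,0,-0.023],[-0.26,0,-0.023],[-0.26,0,-0.023],[-0.26,0,-0.023],[-0.26,0,-0.023],[-0.26,0,-0.023],[-0.26,0,-0.023]])

```text
time: 4.58
ee_pos: [0.4285, 0.0384, 0.0458]
eef_rot: [0.709, 0.693, -0.092, 0.091]
ft_force: [-0.3, -0.5, 0.6]
width: 0.0871
grip_force: 0.0
```

Request:
arm_command(xyz=[[0,0,0],[0,0,0],[0,0,0],[0,0,0],[0,0,0],[0,0,0]], rot=[[0,0,0],[0,0,0],[0,0,0],[0,0,0],[0,0,0],[0,0,0]], grip=0, squeeze=60)

```text
time: 5.08
ee_pos: [0.4284, 0.0395, 0.0449]
eef_rot: [0.708, 0.694, -0.091, 0.092]
ft_force: [-0.4, -0.2, -0.7]
width: 0.0548
grip_force: 0.0
```

Request:
arm_command(xyz=[[0,0,0],[0,0,0],[0,0,0],[0,0,0],[0,0,0],[0,0,0],[0,0,0],[0,0,0]], rot=[[0,0,0],[0,0,0],[0,0,0],[0,0,0],[0,0,0],[0,0,0],[0,0,0],[0,0,0]], grip=0, squeeze=85)

```text
time: 5.75
ee_pos: [0.4282, 0.0392, 0.0445]
eef_rot: [0.708, 0.694, -0.092, 0.092]
ft_force: [0.9, 0.4, -0.4]
width: 0.0212
grip_force: 59.8
```

```bash
cat >> h.py <<'E'
def ray(c,u,v,z):
    m=r.camera_model(c);T=np.array(m['T']);a,b=(u-m['cx'])/m['fx'],(v-m['cy'])/m['fy'];x,y=a,b
    for _ in range(20):
        k=1+m['k1']*(x*x+y*y);x,y=a/k,b/k
    d=T[:3,:3]@np.array([x,-y,-1]);o=T[:3,3];return o+d*(z-o[2])/d[2]
E
python3 - <<'E'
from h import *
for z in(.06,.057):
    a,b=[ray('scene',260+u/5,160+v/5,z) for u,v in((80,76),(460,316))]
    print(z,np.round(a,3),np.round(b,3),'len',np.linalg.norm(a-b),'mid',(a+b)/2,'yaw err deg',np.degrees(np.arctan2((a-b)[0],(a-b)[1])))
s=r.read_state()
Tt=np.eye(4);Tt[:3,:3]=R.from_quat([0.708,0.694,-0.092,0.092]).as_matrix();Tt[:3,3]=s['ee_pos']
Ts=np.eye(4);Ts[:3,:3]=R.from_euler('z',-np.pi/2-.023).as_matrix();Ts[:3,3]=[.426,-.066,0]
np.save('S2T.npy',np.linalg.inv(Ts)@Tt)
st()
E
cat >> h.py <<'E'
def plan(steps,yaw=-np.pi/2,X=None,start=None):
    """steps: (lip x,y,z, pitch deg nose-down). prints TCP shift & rotvec from commanded start pose"""
    S=np.load('S2T.npy');s=r.read_state()
    p0=np.array(s['ee_pos']) if start is None else start[0]; R0=R.from_quat(s['eef_rot']) if start is None else start[1]
    for x,y,z,p in steps:
        Rs=R.from_euler('z',yaw)*R.from_euler('y',np.radians(p))
        o=np.array([x,y,z])-Rs.apply([.054,0,0])
        Rt=Rs*R.from_matrix(S[:3,:3]); pt=o+Rs.apply(S[:3,3])
        print((x,y,z,p),'shift',np.round(pt-p0,3),'rot',np.round((Rt*R0.inv()).as_rotvec(),3),'tcp',np.round(pt,3))
E
python3 - <<'E'
from h import *
plan([(.427,-.12,.16,0),(.613,-.12,.16,45),(.613,-.115,.09,45),(.613,-.115,.012,45),(.62,.2,.17,0),(.62,.2,.15,50)])
E
```

```text
0.06 [ 0.611 -0.035  0.06 ] [ 0.601 -0.357  0.06 ] len 0.3220070341483849 mid [ 0.60632574 -0.19581675  0.06      ] yaw err deg 1.814828965885319
0.057 [ 0.614 -0.033  0.057] [ 0.604 -0.356  0.057] len 0.3229923954401024 mid [ 0.60871722 -0.19456377  0.057     ] yaw err deg 1.814828965885383
5.75 [0.4282 0.0392 0.0445] [[0.02, 1.0, -0.003], [0.966, -0.02, -0.257], [-0.257, 0.002, -0.966]] F [ 0.9  0.4 -0.4] w 0.0212 g 59.76201769299223 q [-0.76  0.16  0.39  2.13  0.22  0.97 -0.53]
(0.427, -0.12, 0.16, 0) shift [-0.001  0.     0.16 ] rot [-0.001 -0.     0.023] tcp [0.427 0.039 0.205]
(0.613, -0.12, 0.16, 45) shift [ 0.185 -0.078  0.26 ] rot [ 0.784 -0.009  0.022] tcp [ 0.613 -0.039  0.304]
(0.613, -0.115, 0.09, 45) shift [ 0.185 -0.073  0.19 ] rot [ 0.784 -0.009  0.022] tcp [ 0.613 -0.034  0.234]
(0.613, -0.115, 0.012, 45) shift [ 0.185 -0.073  0.112] rot [ 0.784 -0.009  0.022] tcp [ 0.613 -0.034  0.156]
(0.62, 0.2, 0.17, 0) shift [0.192 0.32  0.17 ] rot [-0.001 -0.     0.023] tcp [0.62  0.359 0.215]
(0.62, 0.2, 0.15, 50) shift [0.192 0.229 0.256] rot [ 0.872 -0.01   0.022] tcp [0.62  0.268 0.301]
```

Request:
arm_command(xyz=[[0,0,0.03],[0,0,0.07],[0,0,0.11],[0,0,0.15],[0.03,-0.01,0.18],[0.06,-0.02,0.2],[0.09,-0.04,0.22],[0.12,-0.05,0.24],[0.15,-0.065,0.25],[0.187,-0.078,0.26],[0.187,-0.078,0.26],[0.187,-0.078,0.26]], rot=[[0,0,0],[0,0,0],[0,0,0],[0.1,0,0],[0.2,0,0],[0.3,0,0],[0.42,0,0],[0.54,-0.02,0],[0.66,-0.02,0],[0.785,-0.02,0],[0.785,-0.02,0],[0.785,-0.02,0]])

```text
time: 6.75
ee_pos: [0.616, -0.043, 0.2996]
eef_rot: [0.693, 0.673, 0.185, -0.181]
ft_force: [-0.4, 0.0, -1.5]
width: 0.0215
grip_force: 59.8
```

```bash
python3 - <<'E'
from h import *
st()
for c in('scene','side'):
    T=snap(c,c+'2.png'); find(c,T,['scoop','scoop_grip','scoop_lip','dish','dish_floor'],n=1); find(c,T,['walnut_1'],n=8)
plan([(.613,-.12,.16,45)],yaw=-np.pi/2-.028)
a=cv2.imread('pics/scene2.png')[60:300,180:440];b=cv2.imread('pics/side2.png')[60:300,120:380]
cv2.imwrite('pics/b2.png',cv2.resize(np.hstack([a,b]),None,fx=1.53,fy=1.53,interpolation=cv2.INTER_CUBIC))
E
```

```text
6.75 [ 0.616  -0.043   0.2996] [[0.027, 1.0, 0.013], [0.866, -0.03, 0.499], [0.5, -0.002, -0.866]] F [-0.4  0.  -1.5] w 0.0215 g 59.766882624680875 q [-0.24  0.44  0.73  1.38 -0.76  1.67  0.46]
scene spot_point scoop 0.85 [ 0.614 -0.088  0.193]
scene spot_point scoop_grip 0.65 [ 0.619 -0.051  0.315]
scene spot_point scoop_lip 0.76 [ 0.613 -0.126  0.151]
scene spot_point dish 0.74 [ 0.609 -0.189 -0.003]
scene spot_point dish_floor 0.79 [ 0.614 -0.192  0.006]
scene spot_point walnut_1 0.59 [ 0.644 -0.226  0.022]
scene spot_point walnut_1 0.57 [ 0.594 -0.227  0.024]
scene spot_point walnut_1 0.43 [ 0.626 -0.186  0.02 ]
scene spot_point walnut_1 0.42 [ 0.58  -0.274  0.026]
scene spot_point walnut_1 0.39 [ 0.583 -0.176  0.022]
scene spot_point walnut_1 0.27 [ 0.617 -0.052  0.315]
side spot_point scoop 0.71 [ 0.613 -0.084  0.198]
side spot_point scoop_grip 0.88 [ 0.612 -0.049  0.326]
side spot_point scoop_lip 0.78 [ 0.616 -0.12   0.164]
side spot_point dish_floor 0.74 [ 0.611 -0.194  0.006]
side spot_point walnut_1 0.65 [ 0.623 -0.189  0.022]
side spot_point walnut_1 0.6 [ 0.594 -0.228  0.021]
side spot_point walnut_1 0.57 [ 0.644 -0.14   0.021]
side spot_point walnut_1 0.54 [ 0.58  -0.269  0.023]
side spot_point walnut_1 0.49 [ 0.625 -0.272  0.022]
side spot_point walnut_1 0.45 [ 0.586 -0.178  0.024]
side spot_point walnut_1 0.39 [ 0.65  -0.221  0.023]
(0.613, -0.12, 0.16, 45) shift [-0.    -0.    -0.001] rot [-0.001  0.002 -0.005] tcp [ 0.615 -0.039  0.304]
```

View pics/b2.png

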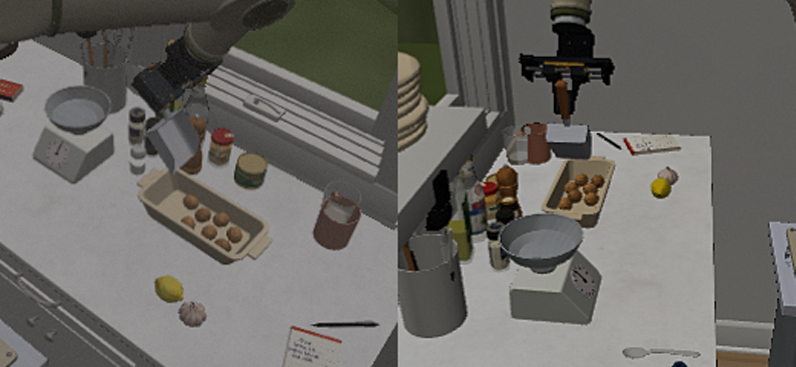

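```bash
python3 - <<'E'
from h import *
ax=lambda y:.611+.028*(y+.193)
st=[(-.117,.08,45),(-.117,.012,45),(-.14,.010,34),(-.16,.010,28),(-.18,.010,20),(-.20,.010,14),(-.22,.010,10),(-.245,.010,8),(-.27,.010,8),(-.298,.010,7),(-.302,.022,0),(-.306,.035,-10),(-.308,.052,-20),(-.305,.075,-25),(-.30,.15,-25)]
plan([(ax(y),y,z,p) for y,z,p in st],yaw=-np.pi/2-.028)
E
```

```text
(0.613128, -0.117, 0.08, 45) shift [ 0.     0.003 -0.081] rot [-0.001  0.002 -0.005] tcp [ 0.615 -0.036  0.224]
(0.613128, -0.117, 0.012, 45) shift [ 0.     0.003 -0.149] rot [-0.001  0.002 -0.005] tcp [ 0.615 -0.036  0.156]
(0.612484, -0.14, 0.01, 34) shift [ 0.     0.006 -0.169] rot [-0.193  0.007 -0.005] tcp [ 0.615 -0.033  0.136]
(0.611924, -0.16, 0.01, 28) shift [-0.    -0.002 -0.181] rot [-0.298  0.009 -0.005] tcp [ 0.615 -0.04   0.124]
(0.611364, -0.18, 0.01, 20) shift [-0.    -0.007 -0.198] rot [-0.437  0.013 -0.005] tcp [ 0.615 -0.046  0.106]
(0.610804, -0.2, 0.01, 14) shift [-0.001 -0.018 -0.213] rot [-0.542  0.016 -0.005] tcp [ 0.615 -0.056  0.092]
(0.610244, -0.22, 0.01, 10) shift [-0.001 -0.032 -0.223] rot [-0.612  0.017 -0.005] tcp [ 0.614 -0.071  0.082]
(0.609544, -0.245, 0.01, 8) shift [-0.002 -0.055 -0.228] rot [-0.646  0.018 -0.005] tcp [ 0.614 -0.094  0.076]
(0.6088439999999999, -0.27, 0.01, 8) shift [-0.002 -0.08  -0.228] rot [-0.646  0.018 -0.005] tcp [ 0.613 -0.119  0.076]
(0.6080599999999999, -0.298, 0.01, 7) shift [-0.003 -0.107 -0.231] rot [-0.664  0.019 -0.005] tcp [ 0.612 -0.145  0.074]
(0.6079479999999999, -0.302, 0.022, 0) shift [-0.003 -0.104 -0.238] rot [-0.786  0.022 -0.005] tcp [ 0.612 -0.143  0.067]
(0.607836, -0.306, 0.035, -10) shift [-0.003 -0.103 -0.254] rot [-0.961  0.026 -0.005] tcp [ 0.612 -0.142  0.051]
(0.60778, -0.308, 0.052, -20) shift [-0.003 -0.105 -0.265] rot [-1.135  0.031 -0.005] tcp [ 0.612 -0.143  0.039]
(0.607864, -0.305, 0.075, -25) shift [-0.003 -0.103 -0.257] rot [-1.222  0.033 -0.005] tcp [ 0.612 -0.142  0.048]
(0.608004, -0.3, 0.15, -25) shift [-0.003 -0.098 -0.182] rot [-1.222  0.033 -0.005] tcp [ 0.612 -0.137  0.123]
```

Request:
arm_command(xyz=[[0,0.003,-0.04],[0,0.003,-0.08],[0,0.003,-0.115],[0,0.003,-0.149],[0,0.003,-0.149],[0,0.005,-0.16],[0,0.006,-0.169],[0,0.002,-0.175],[0,-0.002,-0.181],[0,-0.004,-0.19],[0,-0.007,-0.198],[0,-0.012,-0.206],[0,-0.018,-0.213]], rot=[[0,0,0],[0,0,0],[0,0,0],[0,0,-0.005],[0,0,-0.005],[-0.1,0.003,-0.005],[-0.193,0.007,-0.005],[-0.245,0.008,-0.005],[-0.298,0.009,-0.005],[-0.365,0.011,-0.005],[-0.437,0.013,-0.005],[-0.49,0.015,-0.005],[-0.542,0.016,-0.005]])

```text
time: 8.53
ee_pos: [0.6162, -0.0559, 0.0931]
eef_rot: [0.716, 0.698, -0.005, 0.008]
ft_force: [-0.9, -0.1, -1.5]
width: 0.0216
grip_force: 59.8
```

```bash
python3 - <<'E'
from h import *
st()
for c in('scene','side'):
    T=snap(c,c+'3.png'); find(c,T,['scoop_lip'],n=1)
find('side',T,['walnut_1'],n=8)
print(r.read_state()['ft_force'])
ax=lambda y:.611+.028*(y+.193)
s=[(-.20,.010,14),(-.22,.010,10),(-.245,.010,8),(-.27,.010,8),(-.298,.010,7),(-.302,.022,0),(-.306,.035,-10),(-.308,.052,-20),(-.305,.075,-25),(-.30,.15,-25)]
plan([(ax(y),y,z,p) for y,z,p in s],yaw=-np.pi/2-.028)
E
```

```text
8.53 [ 0.6162 -0.0559  0.0931] [[0.025, 1.0, 0.004], [1.0, -0.025, -0.019], [-0.018, 0.005, -1.0]] F [-0.9 -0.1 -1.5] w 0.0216 g 59.81115804403089 q [-0.62  0.53  0.83  1.67 -0.41  1.12  0.3 ]
scene spot_point scoop_lip 0.58 [ 0.609 -0.198  0.007]
side spot_point scoop_lip 0.67 [ 0.612 -0.198  0.01 ]
side spot_point walnut_1 0.57 [ 0.571 -0.248  0.024]
side spot_point walnut_1 0.47 [ 0.611 -0.239  0.024]
side spot_point walnut_1 0.45 [ 0.581 -0.211  0.027]
[-0.82032063 -0.21533745 -2.56944588]
(0.610804, -0.2, 0.01, 14) shift [-0.001  0.001 -0.001] rot [-0.001  0.001  0.002] tcp [ 0.615 -0.056  0.092]
(0.610244, -0.22, 0.01, 10) shift [-0.001 -0.014 -0.011] rot [-0.071  0.003  0.002] tcp [ 0.614 -0.071  0.082]
(0.609544, -0.245, 0.01, 8) shift [-0.002 -0.036 -0.017] rot [-0.106  0.004  0.002] tcp [ 0.614 -0.094  0.076]
(0.6088439999999999, -0.27, 0.01, 8) shift [-0.003 -0.061 -0.017] rot [-0.106  0.004  0.002] tcp [ 0.613 -0.119  0.076]
(0.6080599999999999, -0.298, 0.01, 7) shift [-0.004 -0.088 -0.019] rot [-0.123  0.004  0.002] tcp [ 0.612 -0.145  0.074]
(0.6079479999999999, -0.302, 0.022, 0) shift [-0.003 -0.086 -0.026] rot [-0.246  0.008  0.001] tcp [ 0.612 -0.143  0.067]
(0.607836, -0.306, 0.035, -10) shift [-0.003 -0.084 -0.042] rot [-0.42   0.013  0.001] tcp [ 0.612 -0.142  0.051]
(0.60778, -0.308, 0.052, -20) shift [-0.004 -0.086 -0.053] rot [-0.594  0.018  0.001] tcp [ 0.612 -0.143  0.039]
(0.607864, -0.305, 0.075, -25) shift [-0.003 -0.085 -0.045] rot [-0.682  0.02   0.001] tcp [ 0.612 -0.142  0.048]
(0.608004, -0.3, 0.15, -25) shift [-0.003 -0.08   0.03 ] rot [-0.682  0.02   0.001] tcp [ 0.612 -0.137  0.123]
```

Request:
arm_command(xyz=[[-0.001,-0.007,-0.006],[-0.001,-0.014,-0.011],[-0.001,-0.025,-0.014],[-0.002,-0.036,-0.017],[-0.002,-0.044,-0.017],[-0.003,-0.052,-0.017],[-0.003,-0.061,-0.017],[-0.003,-0.07,-0.017],[-0.003,-0.079,-0.018],[-0.004,-0.086,-0.019],[-0.004,-0.086,-0.019]], rot=[[-0.035,0.002,0.001],[-0.071,0.003,0.002],[-0.09,0.003,0.002],[-0.106,0.004,0.002],[-0.106,0.004,0.002],[-0.106,0.004,0.002],[-0.106,0.004,0.002],[-0.106,0.004,0.002],[-0.115,0.004,0.002],[-0.123,0.004,0.002],[-0.123,0.004,0.002]])

```text
time: 9.7
ee_pos: [0.6106, -0.1452, 0.0726]
eef_rot: [0.714, 0.696, -0.05, 0.05]
ft_force: [-0.2, 0.2, -2.3]
width: 0.0212
grip_force: 60.0
```

```bash
python3 - <<'E'
from h import *
st()
for c in('scene','side'):
    T=snap(c,c+'4.png'); find(c,T,['scoop_lip','scoop_grip'],n=1);find(c,T,['walnut_1'],n=8)
print(r.read_state()['ft_force'])
a=cv2.imread('pics/scene4.png')[150:260,250:380];b=cv2.imread('pics/side4.png')[130:240,190:320]
cv2.imwrite('pics/b4.png',cv2.resize(np.hstack([a,b]),None,fx=3,fy=3,interpolation=cv2.INTER_CUBIC))
E
```

```text
9.7 [ 0.6106 -0.1452  0.0726] [[0.026, 1.0, -0.002], [0.99, -0.026, -0.141], [-0.141, 0.002, -0.99]] F [-0.2  0.2 -2.3] w 0.0212 g 59.969339738599956 q [-0.57  0.59  0.87  1.68 -0.35  1.05  0.35]
scene spot_point scoop_lip 0.95 [ 0.604 -0.298  0.004]
scene spot_point scoop_grip 0.89 [ 0.611 -0.144  0.09 ]
scene spot_point walnut_1 0.6 [ 0.647 -0.301  0.046]
scene spot_point walnut_1 0.52 [ 0.588 -0.256  0.031]
scene spot_point walnut_1 0.49 [ 0.652 -0.273  0.066]
scene spot_point walnut_1 0.44 [ 0.571 -0.304  0.061]
scene spot_point walnut_1 0.41 [ 0.62  -0.286  0.028]
scene spot_point walnut_1 0.4 [ 0.63  -0.248  0.033]
side spot_point scoop_lip 0.75 [ 0.608 -0.294  0.007]
side spot_point scoop_grip 0.72 [ 0.613 -0.14   0.094]
side spot_point walnut_1 0.46 [ 0.585 -0.29   0.026]
side spot_point walnut_1 0.39 [ 0.572 -0.3    0.057]
side spot_point walnut_1 0.38 [ 0.596 -0.258  0.031]
[-0.16269689  0.3945551  -2.54636478]
```

View pics/b4.png

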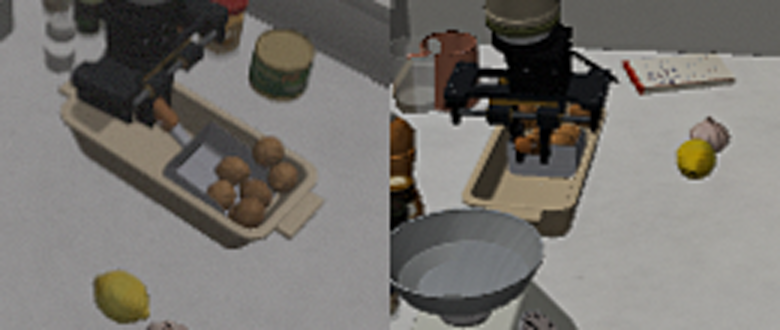

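Four nuts sit in the bowl (crop pixels around 230-260, 165-210). Three more are perched on its sides near the end wall. I'll tilt the nose up while backing off, so the perched ones stay in the dish.

```bash
python3 - <<'E'
from h import *
ax=lambda y:.611+.028*(y+.193)
s=[(-.298,.010,7),(-.298,.010,0),(-.298,.018,-5),(-.29,.029,-10),(-.275,.04,-15),(-.258,.052,-20)]
plan([(ax(y),y,z,p) for y,z,p in s],yaw=-np.pi/2-.028)
E
```

```text
(0.6080599999999999, -0.298, 0.01, 7) shift [ 0.001 -0.003  0.001] rot [ 0.001 -0.001 -0.002] tcp [ 0.612 -0.145  0.074]
(0.6080599999999999, -0.298, 0.01, 0) shift [ 0.001  0.004 -0.018] rot [-0.121  0.002 -0.002] tcp [ 0.612 -0.139  0.055]
(0.6080599999999999, -0.298, 0.018, -5) shift [ 0.001  0.007 -0.024] rot [-0.208  0.005 -0.002] tcp [ 0.612 -0.136  0.048]
(0.6082839999999999, -0.29, 0.029, -10) shift [ 0.001  0.017 -0.027] rot [-0.296  0.007 -0.002] tcp [ 0.613 -0.126  0.045]
(0.608704, -0.275, 0.04, -15) shift [ 0.002  0.033 -0.031] rot [-0.383  0.009 -0.002] tcp [ 0.613 -0.11   0.042]
(0.6091799999999999, -0.258, 0.052, -20) shift [ 0.002  0.049 -0.033] rot [-0.47   0.012 -0.002] tcp [ 0.614 -0.093  0.039]
```

Request:
arm_command(xyz=[[0.001,0.002,-0.009],[0.001,0.004,-0.018],[0.001,0.006,-0.021],[0.001,0.007,-0.024],[0.001,0.011,-0.025],[0.001,0.015,-0.026],[0.001,0.021,-0.026],[0.001,0.027,-0.025],[0.001,0.032,-0.024],[0.002,0.037,-0.023],[0.002,0.037,-0.023],[0.002,0.037,-0.023]], rot=[[-0.06,0,-0.002],[-0.121,0.002,-0.002],[-0.165,0.004,-0.002],[-0.208,0.005,-0.002],[-0.252,0.006,-0.002],[-0.296,0.007,-0.002],[-0.296,0.007,-0.002],[-0.296,0.007,-0.002],[-0.296,0.007,-0.002],[-0.296,0.007,-0.002],[-0.296,0.007,-0.002],[-0.296,0.007,-0.002]])

```text
time: 11.1
ee_pos: [0.6135, -0.1061, 0.0501]
eef_rot: [0.699, 0.681, -0.154, 0.152]
ft_force: [-0.2, 0.3, -3.1]
width: 0.0215
grip_force: 60.0
```

```bash
python3 - <<'E'
from h import *
st()
for c in('scene','side'):
    T=snap(c,c+'5.png'); find(c,T,['scoop_lip','scoop_grip'],n=1);find(c,T,['walnut_1'],n=8)
print(r.read_state()['ft_force'])
a=cv2.imread('pics/scene5.png')[150:260,250:380];b=cv2.imread('pics/side5.png')[130:240,190:320]
cv2.imwrite('pics/b5.png',cv2.resize(np.hstack([a,b]),None,fx=3,fy=3,interpolation=cv2.INTER_CUBIC))
ax=lambda y:.611+.028*(y+.193)
s=[(-.27,.033,-10),(-.27,.08,-20),(-.27,.2,-20)]
plan([(ax(y),y,z,p) for y,z,p in s],yaw=-np.pi/2-.028)
E
```

```text
11.1 [ 0.6135 -0.1061  0.0501] [[0.024, 1.0, -0.008], [0.906, -0.025, -0.422], [-0.422, 0.003, -0.907]] F [-0.2  0.3 -3.1] w 0.0215 g 59.968067079316825 q [-0.86  0.73  0.98  1.72 -0.19  0.98  0.07]
scene spot_point scoop_lip 0.83 [ 0.607 -0.271  0.028]
scene spot_point scoop_grip 0.93 [ 0.617 -0.097  0.066]
scene spot_point walnut_1 0.64 [ 0.602 -0.179  0.035]
scene spot_point walnut_1 0.56 [ 0.59  -0.213  0.039]
scene spot_point walnut_1 0.51 [ 0.573 -0.285  0.026]
scene spot_point walnut_1 0.49 [ 0.653 -0.282  0.048]
scene spot_point walnut_1 0.47 [ 0.623 -0.289  0.024]
scene spot_point walnut_1 0.39 [ 0.613 -0.241  0.049]
side spot_point scoop_grip 0.45 [ 0.614 -0.1    0.068]
[-0.23789472  0.86682377 -2.41334891]
(0.6088439999999999, -0.27, 0.033, -10) shift [ 0.     0.001 -0.   ] rot [0.001 0.    0.001] tcp [ 0.613 -0.106  0.049]
(0.6088439999999999, -0.27, 0.08, -20) shift [0.    0.001 0.018] rot [-0.174  0.005  0.001] tcp [ 0.613 -0.105  0.067]
(0.6088439999999999, -0.27, 0.2, -20) shift [0.    0.001 0.138] rot [-0.174  0.005  0.001] tcp [ 0.613 -0.105  0.187]
```

View pics/b5.png

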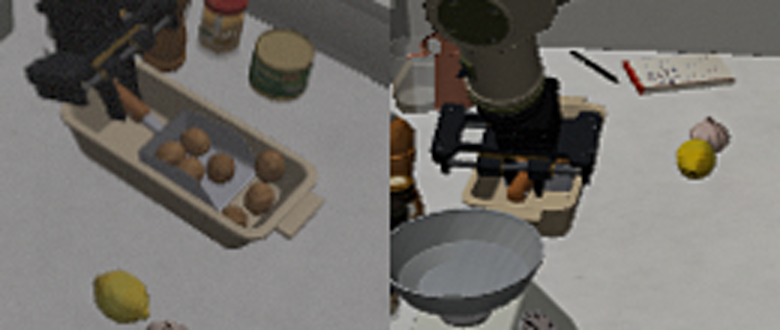

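Four nuts are in the scoop and three stay in the dish. Next I'm lifting; while doing that I'll locate the shelf end from the two first pictures.

Request:
arm_command(xyz=[[0,0,0.01],[0,0.001,0.025],[0,0.001,0.05],[0,0.001,0.08],[0,0.001,0.11],[0,0.001,0.14],[0,0.001,0.17],[0,0.001,0.188],[0,0.001,0.188]], rot=[[-0.04,0,0],[-0.08,0.002,0],[-0.13,0.004,0],[-0.174,0.005,0],[-0.174,0.005,0],[-0.174,0.005,0],[-0.174,0.005,0],[-0.174,0.005,0],[-0.174,0.005,0]])

```text
time: 12.25
ee_pos: [0.6146, -0.1055, 0.2416]
eef_rot: [0.684, 0.665, -0.213, 0.212]
ft_force: [1.2, 0.3, -2.3]
width: 0.0215
grip_force: 60.0
```

```bash
python3 - <<'E'
from h import *
st()
for z in(.3,.4,.5): print(z,np.round(ray('scene',275,23,z),3),np.round(ray('side',135,124,z),3))
a=cv2.imread('pics/scene0.png')[0:160,130:350];b=cv2.imread('pics/side0.png')[60:220,0:220]
cv2.imwrite('pics/shelf.png',cv2.resize(np.hstack([a,b]),None,fx=1.8,fy=1.8,interpolation=cv2.INTER_CUBIC))
T=snap('scene','scene6.png');find('scene',T,['walnut_1'],n=8);find('scene',T,['scoop_lip','scoop_grip'],n=1)
E
```

```text
12.25 [ 0.6146 -0.1055  0.2416] [[0.024, 1.0, -0.009], [0.82, -0.025, -0.572], [-0.572, 0.007, -0.82]] F [ 1.2  0.3 -2.3] w 0.0215 g 59.96921071317047 q [-1.05  0.64  1.21  1.57  0.02  1.28  0.03]
0.3 [1.173 0.427 0.3  ] [ 0.955 -0.108  0.3  ]
0.4 [0.991 0.287 0.4  ] [0.835 0.149 0.4  ]
0.5 [0.809 0.148 0.5  ] [0.714 0.406 0.5  ]
scene spot_point walnut_1 0.64 [0.621 0.191 0.103]
scene spot_point walnut_1 0.54 [ 0.645 -0.275  0.023]
scene spot_point walnut_1 0.47 [ 0.598 -0.181  0.241]
scene spot_point walnut_1 0.47 [ 0.577 -0.271  0.025]
scene spot_point walnut_1 0.46 [ 0.63  -0.218  0.256]
scene spot_point walnut_1 0.4 [ 0.59  -0.215  0.251]
scene spot_point walnut_1 0.4 [ 0.61  -0.288  0.023]
scene spot_point scoop_lip 0.69 [0.376 0.329 0.001]
scene spot_point scoop_grip 0.81 [ 0.614 -0.093  0.255]
```

View pics/shelf.png

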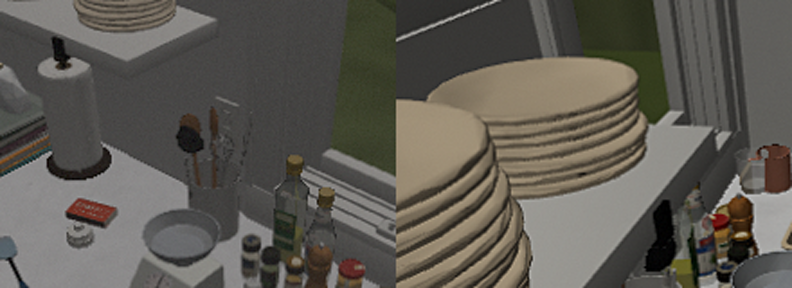

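```bash
python3 - <<'E'
from h import *
for z in(.35,.4,.45,.5,.55,.6): print(z,np.round(ray('scene',201,30.5,z),3),np.round(ray('side',177,132,z),3))
s=[(.616,.10,.25,-20),(.62,.20,.25,-15),(.62,.21,.18,0),(.62,.22,.165,8),(.62,.225,.155,20),(.62,.228,.145,35),(.62,.228,.14,48)]
plan(s,yaw=-np.pi/2-.028)
E
```

```text
0.35 [0.831 0.542 0.35 ] [0.745 0.072 0.35 ]
0.4 [0.758 0.459 0.4  ] [0.701 0.195 0.4  ]
0.45 [0.685 0.376 0.45 ] [0.658 0.317 0.45 ]
0.5 [0.612 0.293 0.5  ] [0.615 0.44  0.5  ]
0.55 [0.539 0.209 0.55 ] [0.571 0.563 0.55 ]
0.6 [0.467 0.126 0.6  ] [0.528 0.686 0.6  ]
(0.616, 0.1, 0.25, -20) shift [0.008 0.369 0.001] rot [-0.    -0.002  0.001] tcp [0.62  0.265 0.237]
(0.62, 0.2, 0.25, -15) shift [0.012 0.47  0.016] rot [ 0.087 -0.004  0.001] tcp [0.624 0.365 0.252]
(0.62, 0.21, 0.18, 0) shift [ 0.012  0.474 -0.012] rot [ 0.349 -0.012  0.001] tcp [0.624 0.369 0.225]
(0.62, 0.22, 0.165, 8) shift [ 0.011  0.476 -0.005] rot [ 0.488 -0.016  0.   ] tcp [0.624 0.371 0.231]
(0.62, 0.225, 0.155, 20) shift [0.011 0.464 0.015] rot [ 0.698 -0.021  0.   ] tcp [0.624 0.359 0.251]
(0.62, 0.228, 0.145, 35) shift [0.01  0.437 0.037] rot [ 0.959 -0.029 -0.   ] tcp [0.623 0.333 0.273]
(0.62, 0.228, 0.14, 48) shift [0.009 0.406 0.052] rot [ 1.186 -0.035 -0.   ] tcp [0.622 0.301 0.288]
```

The shelf's front corner is near (0.66, 0.35, 0.46), so I'll dump with the nose at yaw -45° to keep the gripper clear of it.

```bash
python3 - <<'E'
from h import *
d=np.radians
for x,y,z,p,a in [(.612,-.18,.25,-20,-86),(.615,-.08,.25,-20,-75),(.612,.03,.25,-20,-63),(.605,.13,.25,-20,-52),(.595,.216,.25,-20,-45)]:
    plan([(x,y,z,p)],yaw=d(a))
E
```

```text
(0.612, -0.18, 0.25, -20) shift [-0.012  0.089  0.001] rot [-0.    -0.002  0.099] tcp [ 0.6   -0.016  0.237]
(0.615, -0.08, 0.25, -20) shift [-0.041  0.184  0.001] rot [ 0.    -0.002  0.291] tcp [0.572 0.079 0.237]
(0.612, 0.03, 0.25, -20) shift [-0.076  0.281  0.001] rot [ 0.    -0.002  0.5  ] tcp [0.537 0.177 0.237]
(0.605, 0.13, 0.25, -20) shift [-0.109  0.364  0.001] rot [ 0.    -0.002  0.692] tcp [0.503 0.26  0.237]
(0.595, 0.216, 0.25, -20) shift [-0.134  0.437  0.001] rot [ 0.    -0.002  0.814] tcp [0.478 0.332 0.237]
```

Request:
arm_command(xyz=[[-0.001,0.01,0.005],[-0.004,0.03,0.01],[-0.008,0.06,0.01],[-0.012,0.089,0.01],[-0.021,0.12,0.01],[-0.03,0.152,0.01],[-0.041,0.184,0.01],[-0.052,0.216,0.01],[-0.064,0.248,0.01],[-0.076,0.281,0.01],[-0.087,0.309,0.01],[-0.098,0.337,0.01],[-0.109,0.364,0.01],[-0.117,0.39,0.01],[-0.124,0.41,0.01],[-0.13,0.427,0.01],[-0.134,0.437,0.01],[-0.134,0.437,0.01],[-0.134,0.437,0.01]], rot=[[0,0,0.01],[0,0,0.03],[0,0,0.065],[0,0,0.099],[0,0,0.16],[0,0,0.225],[0,0,0.29],[0,0,0.36],[0,0,0.43],[0,0,0.5],[0,0,0.565],[0,0,0.63],[0,0,0.69],[0,0,0.74],[0,0,0.78],[0,0,0.8],[0,0,0.814],[0,0,0.814],[0,0,0.814]])

```text
time: 14.03
ee_pos: [0.4798, 0.3313, 0.2476]
eef_rot: [0.364, 0.881, -0.114, 0.278]
ft_force: [1.0, -0.4, -2.3]
width: 0.0213
grip_force: 60.0
```

```bash
python3 - <<'E'
from h import *
st()
for c in('scene','side'):
    T=snap(c,c+'7.png'); find(c,T,['scoop_lip','pan_floor'],n=1);find(c,T,['walnut_1'],n=8)
d=np.radians(-45)
n=np.array([np.cos(d),np.sin(d)])
L=[]
for back,z,p in [(.035,.26,-20),(.035,.20,-8),(.035,.175,2),(.036,.168,8),(.037,.160,15),(.038,.152,25),(.038,.147,35),(.036,.145,45)]:
    q=np.array([.620,.191])-back*n; L.append((q[0],q[1],z,p))
plan(L,yaw=d)
E
```

```text
14.03 [0.4798 0.3313 0.2476] [[-0.58, 0.706, 0.407], [0.578, 0.709, -0.404], [-0.574, 0.001, -0.819]] F [ 1.  -0.4 -2.3] w 0.0213 g 59.96963752666488 q [-1.92  0.46  1.16  1.68  0.2   1.28 -0.07]
scene spot_point scoop_lip 0.6 [0.59  0.217 0.254]
scene spot_point pan_floor 0.69 [0.615 0.191 0.107]
scene spot_point walnut_1 0.62 [ 0.608 -0.29   0.02 ]
scene spot_point walnut_1 0.59 [0.573 0.262 0.259]
scene spot_point walnut_1 0.44 [0.524 0.269 0.248]
scene spot_point walnut_1 0.44 [ 0.575 -0.274  0.023]
scene spot_point walnut_1 0.42 [ 0.646 -0.271  0.022]
side spot_point scoop_lip 0.84 [0.594 0.212 0.257]
side spot_point pan_floor 0.58 [0.621 0.192 0.11 ]
side spot_point walnut_1 0.64 [0.538 0.24  0.257]
side spot_point walnut_1 0.46 [ 0.651 -0.267  0.026]
side spot_point walnut_1 0.41 [ 0.611 -0.287  0.022]
side spot_point walnut_1 0.39 [ 0.572 -0.27   0.023]
side spot_point walnut_1 0.38 [0.566 0.266 0.26 ]
(np.float64(0.5952512626584708), np.float64(0.21574873734152916), 0.26, -20) shift [-0.001  0.    -0.   ] rot [-0.     0.     0.001] tcp [0.479 0.332 0.247]
(np.float64(0.59525
[... 349 characters left out ...]
, 0.168, 8) shift [ 0.008 -0.008 -0.013] rot [0.346 0.345 0.001] tcp [0.487 0.323 0.234]
(np.float64(0.5938370490960977), np.float64(0.21716295090390225), 0.16, 15) shift [ 0.014 -0.014 -0.003] rot [0.432 0.432 0.001] tcp [0.493 0.318 0.244]
(np.float64(0.5931299423149112), np.float64(0.2178700576850888), 0.152, 25) shift [ 0.025 -0.025  0.012] rot [0.556 0.555 0.001] tcp [0.504 0.306 0.26 ]
(np.float64(0.5931299423149112), np.float64(0.2178700576850888), 0.147, 35) shift [ 0.039 -0.04   0.027] rot [0.679 0.678 0.001] tcp [0.519 0.292 0.275]
(np.float64(0.5945441558772843), np.float64(0.2164558441227157), 0.145, 45) shift [ 0.058 -0.058  0.042] rot [0.803 0.802 0.001] tcp [0.537 0.274 0.289]
```

Request:
arm_command(xyz=[[0,0,-0.013],[0,0,-0.026],[0.002,-0.002,-0.025],[0.004,-0.005,-0.023],[0.006,-0.006,-0.018],[0.008,-0.008,-0.013],[0.008,-0.008,-0.013],[0.011,-0.011,-0.008],[0.014,-0.014,-0.003],[0.014,-0.014,-0.003],[0.018,-0.018,0.003],[0.022,-0.022,0.008],[0.025,-0.025,0.012],[0.03,-0.03,0.017],[0.034,-0.035,0.022],[0.039,-0.04,0.027],[0.045,-0.046,0.032],[0.05,-0.05,0.036],[0.05,-0.05,0.036],[0.05,-0.05,0.036]], rot=[[0.075,0.075,0],[0.148,0.148,0],[0.21,0.21,0],[0.272,0.272,0],[0.31,0.31,0],[0.346,0.346,0],[0.346,0.346,0],[0.39,0.39,0],[0.432,0.432,0],[0.432,0.432,0],[0.473,0.473,0],[0.515,0.515,0],[0.556,0.556,0],[0.6,0.6,0],[0.64,0.64,0],[0.68,0.68,0],[0.72,0.72,0],[0.75,0.75,0],[0.75,0.75,0],[0.75,0.75,0]])

```text
time: 16.1
ee_pos: [0.5292, 0.2821, 0.2821]
eef_rot: [0.373, 0.901, 0.085, -0.205]
ft_force: [-0.1, 1.2, -2.0]
width: 0.0215
grip_force: 60.0
```

```bash
python3 - <<'E'
from h import *
st()
for c in('scene','side'):
    T=snap(c,c+'8.png'); find(c,T,['scoop_lip','pan_floor'],n=1);find(c,T,['walnut_1'],n=8)
a=cv2.imread('pics/scene8.png')[110:240,150:310];b=cv2.imread('pics/side8.png')[170:300,150:310]
cv2.imwrite('pics/b8.png',cv2.resize(np.hstack([a,b]),None,fx=2.5,fy=2.5,interpolation=cv2.INTER_CUBIC))
E
```

```text
16.1 [0.5292 0.2821 0.2821] [[-0.637, 0.707, -0.305], [0.638, 0.707, 0.306], [0.432, 0.0, -0.902]] F [-0.1  1.2 -2. ] w 0.0215 g 59.96896292665042 q [-0.93  0.51  0.88  1.36 -0.73  1.74  0.71]
scene spot_point scoop_lip 0.69 [0.59  0.218 0.14 ]
scene spot_point pan_floor 0.92 [0.615 0.19  0.102]
scene spot_point walnut_1 0.56 [ 0.572 -0.274  0.023]
scene spot_point walnut_1 0.54 [ 0.609 -0.29   0.021]
scene spot_point walnut_1 0.48 [ 0.643 -0.272  0.021]
scene spot_point walnut_1 0.46 [0.583 0.181 0.12 ]
scene spot_point walnut_1 0.42 [0.65  0.196 0.118]
scene spot_point walnut_1 0.38 [0.613 0.236 0.118]
scene spot_point walnut_1 0.38 [0.607 0.157 0.12 ]
scene spot_point walnut_1 0.17 [ 0.612 -0.191 -0.004]
side spot_point scoop_lip 0.95 [0.593 0.219 0.148]
side spot_point pan_floor 0.98 [0.621 0.191 0.1  ]
side spot_point walnut_1 0.58 [0.61  0.235 0.119]
side spot_point walnut_1 0.51 [ 0.61  -0.286  0.021]
side spot_point walnut_1 0.48 [0.589 0.185 0.12 ]
side spot_point walnut_1 0.41 [ 0.572 -0.269  0.025]
```

View pics/b8.png

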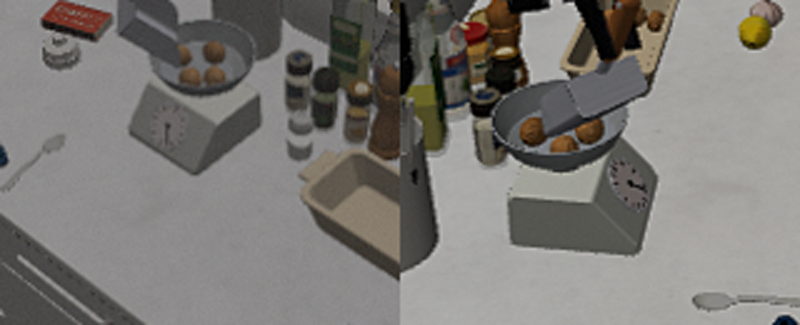

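All four nuts are in the pan, the scoop is empty and nothing spilled. I'll go back to the first viewpoint, where the wrist camera sees the dial, before setting the scoop down.

```bash
python3 - <<'E'
from h import *
d=np.radians
for x,y,z,p,a in [(.593,.218,.25,38,-45),(.56,.18,.25,20,-60),(.48,.05,.23,5,-80),(.426,-.12,.20,0,-91.3),(.426,-.12,.02,0,-91.3),(.426,-.12,.0,0,-91.3)]:
    plan([(x,y,z,p)],yaw=d(a))
E
```

```text
(0.593, 0.218, 0.25, 38) shift [-0.005  0.004  0.099] rot [-0.034 -0.034 -0.001] tcp [0.524 0.287 0.383]
(0.56, 0.18, 0.25, 20) shift [-0.036  0.013  0.063] rot [-0.288 -0.221 -0.26 ] tcp [0.493 0.296 0.346]
(0.48, 0.05, 0.23, 5) shift [-0.076 -0.08   0.005] rot [-0.562 -0.293 -0.592] tcp [0.453 0.202 0.288]
(0.426, -0.12, 0.2, 0) shift [-0.099 -0.244 -0.039] rot [-0.678 -0.272 -0.774] tcp [0.429 0.039 0.245]
(0.426, -0.12, 0.02, 0) shift [-0.099 -0.244 -0.219] rot [-0.678 -0.272 -0.774] tcp [0.429 0.039 0.065]
(0.426, -0.12, 0.0, 0) shift [-0.099 -0.244 -0.239] rot [-0.678 -0.272 -0.774] tcp [0.429 0.039 0.045]
```

Request:
arm_command(xyz=[[0,0,0.03],[-0.003,0.002,0.065],[-0.005,0.004,0.099],[-0.015,0.007,0.09],[-0.025,0.01,0.077],[-0.036,0.013,0.063],[-0.045,-0.005,0.05],[-0.055,-0.03,0.035],[-0.066,-0.055,0.02],[-0.076,-0.08,0.005],[-0.082,-0.11,0],[-0.087,-0.145,-0.01],[-0.092,-0.18,-0.02],[-0.096,-0.215,-0.03],[-0.099,-0.244,-0.039],[-0.099,-0.244,-0.039],[-0.099,-0.244,-0.039],[-0.099,-0.244,-0.039]], rot=[[0,0,0],[-0.034,-0.034,0],[-0.034,-0.034,0],[-0.12,-0.1,-0.08],[-0.2,-0.16,-0.17],[-0.288,-0.221,-0.26],[-0.35,-0.24,-0.34],[-0.42,-0.26,-0.42],[-0.49,-0.28,-0.51],[-0.562,-0.293,-0.592],[-0.59,-0.288,-0.64],[-0.62,-0.283,-0.68],[-0.65,-0.278,-0.73],[-0.678,-0.272,-0.774],[-0.678,-0.272,-0.774],[-0.678,-0.272,-0.774],[-0.678,-0.272,-0.774],[-0.678,-0.272,-0.774]])

```text
time: 18.0
ee_pos: [0.4303, 0.0388, 0.2447]
eef_rot: [0.708, 0.694, -0.091, 0.091]
ft_force: [0.4, 0.8, -1.1]
width: 0.0215
grip_force: 60.0
```

```bash
python3 - <<'E'
from h import *
st()
T=snap('wrist','wrist9.png')
for f in('look_for','spot_point'): find('wrist',T,['pointer','scoop_lip'],f,n=1)
T=snap('scene','scene9.png');find('scene',T,['scoop_lip','scoop','scoop_grip','lemon','garlic','salt_shaker'],n=1);find('scene',T,['walnut_1'],n=8)
T=snap('side','side9.png');find('side',T,['scoop_lip','scoop','scoop_grip'],n=1)
plan([(.426,-.12,.0,0)],yaw=-np.pi/2-.023)
a=cv2.imread('pics/wrist9.png')[0:200,200:512];b=cv2.imread('pics/scene9.png')[130:190,190:260];b=cv2.resize(b,(233,200),interpolation=cv2.INTER_CUBIC)
cv2.imwrite('pics/b9.png',cv2.resize(np.hstack([a,b]),None,fx=1.45,fy=1.45,interpolation=cv2.INTER_CUBIC))
E
```

```text
18.0 [0.4303 0.0388 0.2447] [[0.02, 1.0, -0.002], [0.966, -0.02, -0.256], [-0.256, 0.003, -0.967]] F [ 0.4  0.8 -1.1] w 0.0215 g 59.96933288639411 q [-1.61 -0.29  1.06  1.92  0.47  1.53 -0.66]
wrist look_for scoop_lip 0.62 [0.43  0.089 0.286]Traceback (most recent call last):
  File "<stdin>", line 4, in <module>
  File "h.py", line 11, in find
    for d in getattr(r,f)(l,c)[:n]: print(c,f,l,round(d['conf'],2),np.round(w(T,d['at']),3))
             ~~~~~~~~~~~~^^^^^
ValueError: it knows: dish, dish_floor, garlic, lemon, pan_floor, salt_shaker, scale, scale_pan, scoop, scoop_grip, scoop_lip, teaspoon, walnut
```

```bash
python3 - <<'E'
from h import *
T=snap('scene','scene9.png');find('scene',T,['scoop_lip','scoop','scoop_grip','lemon','garlic','salt_shaker'],n=1);find('scene',T,['walnut_1'],n=8)
T=snap('side','side9.png');find('side',T,['scoop_lip','scoop','scoop_grip'],n=1)
plan([(.426,-.12,.0,0)],yaw=-np.pi/2-.023)
a=cv2.imread('pics/wrist9.png')[0:240,300:512];a=cv2.resize(a,(424,480));b=cv2.imread('pics/scene9.png')[150:190,200:240]
b=cv2.resize(b,(360,480),interpolation=cv2.INTER_CUBIC)
cv2.imwrite('pics/b9.png',np.hstack([a,b]))
E
```

```text
scene spot_point scoop_lip 0.66 [ 0.424 -0.121  0.195]
scene spot_point scoop 0.81 [ 0.428 -0.062  0.198]
scene spot_point scoop_grip 0.62 [0.433 0.046 0.26 ]
scene spot_point lemon 0.84 [ 0.417 -0.253  0.003]
scene spot_point garlic 0.68 [ 0.404 -0.324 -0.004]
scene spot_point salt_shaker 0.68 [0.662 0.032 0.001]
scene spot_point walnut_1 0.65 [ 0.609 -0.287  0.021]
scene spot_point walnut_1 0.46 [0.608 0.157 0.118]
scene spot_point walnut_1 0.45 [ 0.645 -0.272  0.021]
scene spot_point walnut_1 0.39 [0.652 0.194 0.118]
scene spot_point walnut_1 0.37 [ 0.575 -0.276  0.022]
side spot_point scoop_lip 0.76 [ 0.426 -0.121  0.2  ]
side spot_point scoop 0.78 [ 0.43  -0.068  0.196]
side spot_point scoop_grip 0.6 [0.434 0.04  0.266]
(0.426, -0.12, 0.0, 0) shift [-0.001  0.001 -0.2  ] rot [-0.     0.001  0.001] tcp [0.429 0.039 0.045]
```

View pics/b9.png

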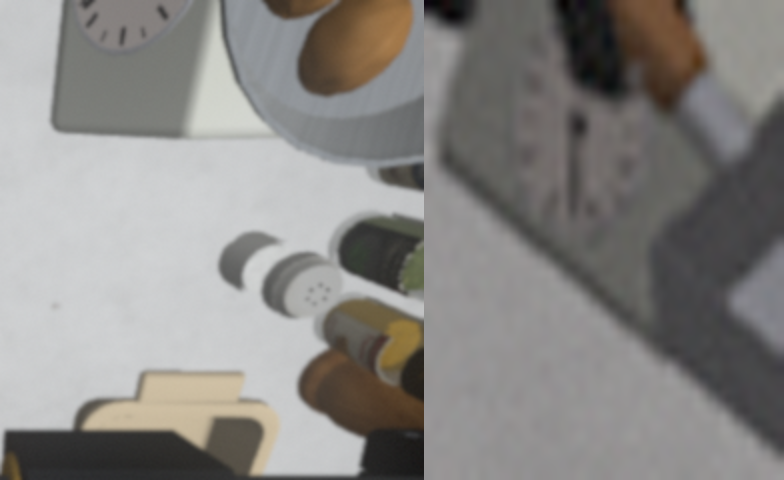

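```bash
python3 - <<'E'
from h import *
m=r.camera_model('scene');T=np.array(m['T'])
def dr(u,v): # direction
    a=ray('scene',u,v,0);d=a-T[:3,3];return d/np.linalg.norm(d)
for sl in(40,50,60,70):   # slope of the face from horizontal
    s=np.radians(sl);up=np.array([np.cos(s),0,np.sin(s)]);nr=np.array([-np.sin(s),0,np.cos(s)]);rt=np.array([0,-1,0])
    o=T[:3,3];C=ray('scene',216.8,160.4,.045)
    P=[o+d*((C-o)@nr)/(d@nr) for d in(dr(216.8,160.4),dr(216.4,167.5))]
    e=P[1]-P[0];ang=np.arctan2(e@rt,e@up)%(2*np.pi);print(sl,np.round(C,3),'len',np.linalg.norm(e).round(3),'ang',ang.round(3),'g',(ang/2/np.pi*200).round(1))
E
```

```text
40 [0.539 0.193 0.045] len 0.028 ang 2.602 g 82.8
50 [0.539 0.193 0.045] len 0.027 ang 2.704 g 86.1
60 [0.539 0.193 0.045] len 0.027 ang 2.829 g 90.0
70 [0.539 0.193 0.045] len 0.029 ang 2.974 g 94.7
```

The pointer reads about 83-90 g, and the pan has sunk about 9 mm, which agrees. Next I'm putting the scoop down where it stood.

Request:
arm_command(xyz=[[-0.001,0.001,-0.03],[-0.001,0.001,-0.07],[-0.001,0.001,-0.11],[-0.001,0.001,-0.145],[-0.001,0.001,-0.17],[-0.001,0.001,-0.185],[-0.001,0.001,-0.193],[-0.001,0.001,-0.198],[-0.001,0.001,-0.2],[-0.001,0.001,-0.2],[-0.001,0.001,-0.2]], rot=[[0,0,0],[0,0,0],[0,0,0],[0,0,0],[0,0,0],[0,0,0],[0,0,0],[0,0,0],[0,0,0],[0,0,0],[0,0,0]])

```text
time: 19.67
ee_pos: [0.4301, 0.0404, 0.0459]
eef_rot: [0.708, 0.694, -0.09, 0.092]
ft_force: [-0.5, -0.4, -1.6]
width: 0.0213
grip_force: 60.0
```

Request:
arm_command(xyz=[[0,0,0],[0,0,0],[0,0,0],[0,0,0],[0,0,0],[0,0,0],[0,0,0],[0,0,0],[0,0,0],[0,0,0],[0,0,0],[0,0,0]], rot=[[0,0,0],[0,0,0],[0,0,0],[0,0,0],[0,0,0],[0,0,0],[0,0,0],[0,0,0],[0,0,0],[0,0,0],[0,0,0],[0,0,0]], grip=1)

```text
time: 20.67
ee_pos: [0.4292, 0.0392, 0.0446]
eef_rot: [0.708, 0.694, -0.092, 0.092]
ft_force: [0.5, 0.2, -0.3]
width: 0.0858
grip_force: 0.0
```

Request:
arm_command(xyz=[[0,0.003,0.01],[0,0.008,0.03],[0,0.016,0.06],[0,0.026,0.098],[0,0.024,0.13],[0,0.022,0.17],[0,0.021,0.208],[0,0.021,0.208],[0,0.021,0.208]], rot=[[0,0,0],[0,0,0],[0,0,0],[0,0,0],[0.08,0,0],[0.17,0,0],[0.26,0,0],[0.26,0,0],[0.26,0,0]])

```text
time: 21.42
ee_pos: [0.4313, 0.0575, 0.2574]
eef_rot: [0.716, 0.698, 0.005, -0.004]
ft_force: [0.6, -0.1, -0.6]
width: 0.0872
grip_force: 0.0
```

```bash
python3 - <<'E'
from h import *
st()
T=snap('wrist','wrist10.png')
T=snap('scene','scene10.png');find('scene',T,['scoop_lip','scoop','scoop_grip','lemon','garlic','salt_shaker','teaspoon','pan_floor'],n=1);find('scene',T,['walnut_1'],n=9)
T=snap('side','side10.png');find('side',T,['scoop_lip','scoop','scoop_grip','pan_floor'],n=1)
a=cv2.imread('pics/wrist10.png')[20:130,310:410];a=cv2.resize(a,(436,480),interpolation=cv2.INTER_CUBIC);b=cv2.imread('pics/scene10.png')[100:300,170:320]
b=cv2.resize(b,(360,480),interpolation=cv2.INTER_CUBIC)
cv2.imwrite('pics/b10.png',np.hstack([a,b]))
E
```

```text
21.42 [0.4313 0.0575 0.2574] [[0.027, 1.0, 0.002], [1.0, -0.027, 0.014], [0.014, 0.001, -1.0]] F [ 0.6 -0.1 -0.6] w 0.0872 g 0.0 q [-1.53 -0.46  1.03  1.92  0.38  1.48 -0.62]
scene spot_point scoop_lip 0.9 [ 0.424 -0.115 -0.002]
scene spot_point scoop 0.84 [ 0.425 -0.064 -0.002]
scene spot_point scoop_grip 0.72 [0.433 0.048 0.063]
scene spot_point lemon 0.62 [ 0.663  0.033 -0.001]
scene spot_point garlic 0.56 [0.65  0.196 0.118]
scene spot_point salt_shaker 0.7 [0.617 0.189 0.102]
scene spot_point teaspoon 0.49 [0.376 0.328 0.003]
scene spot_point pan_floor 0.67 [0.618 0.193 0.101]
scene spot_point walnut_1 0.64 [ 0.608 -0.287  0.021]
scene spot_point walnut_1 0.6 [0.609 0.229 0.123]
scene spot_point walnut_1 0.57 [0.611 0.154 0.116]
scene spot_point walnut_1 0.53 [ 0.574 -0.273  0.024]
scene spot_point walnut_1 0.48 [0.584 0.183 0.117]
scene spot_point walnut_1 0.45 [ 0.644 -0.272  0.023]
scene spot_point walnut_1 0.39 [0.651 0.194 0.118]
side spot_point scoop_lip 0.65 [ 0.423 -0.118  0.   ]
side spot_point scoop 0.84 [ 0.427 -0.064 -0.001]
side spot_point scoop_grip 0.78 [0.431 0.043 0.063]
side spot_point pan_floor 0.8 [0.62  0.19  0.101]
```

View pics/b10.png

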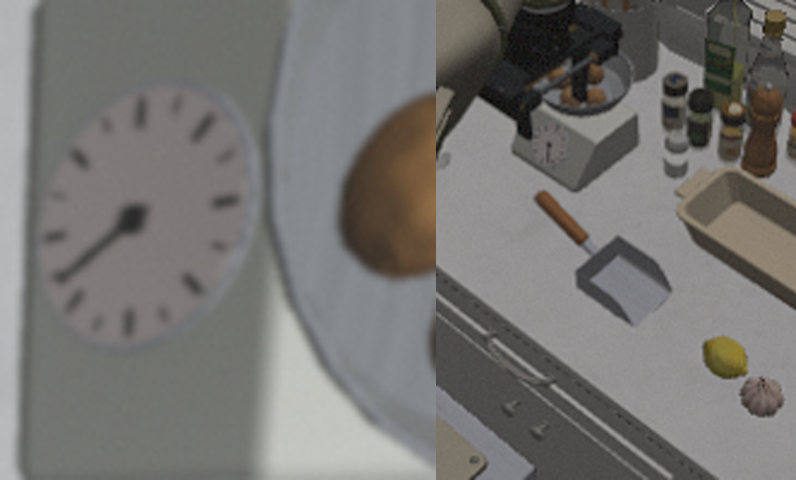

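The last picture shows the pointer tip (58, 278) past the third long tick (75, 300), at about 86 g. Four nuts are in the pan, three in the dish, and the scoop stands empty and flat, so I'm handing the job in.

```bash
python3 -c "
from bench import r
print(r.close_job())"
```

```text
the job is handed in; nothing more can be done
None
```

I handed the job in at about 21 s. About 86 g of walnuts (4) are in the scale pan, 3 are left in the dish, and the empty scoop stands flat where it was. I saw no spills, and the other things appear unmoved.

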